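Seat a keyed coding plug in a test dock and lock it

ROBOT

A 6-joint arm with a two-finger parallel gripper is mounted at the origin on a cart in front of the work surface, level with it; the furniture and walls round the work are solid. World frame = base frame: x ahead of the robot, y to its left, z up, the work surface at z = 0. Lengths are in mm, angles in rad, forces in N, time in s.
With the tool pointing down it reaches from about 350 to 875 mm from the base axis. Payload 4.2 kg.
Tool frame: the origin (TCP) lies on the mounting face of the last link; the fingertips stand 173 mm ahead of it and the grasp point (between the pads) lies grip_point_offset ahead of it (grip_point_offset is the distance from the TCP to the grasp point, in mm); z points along the fingers, y is the line along which they close (so a half turn about z gives the same grasp; the last joint's range is limited). The gripper opens to 85 mm and grips with 20 to 120 N. Pads are 22 mm wide; open, the fingers measure 114 mm over their backs; the gripper's body (76 mm by 85 mm) begins 54 mm behind the grasp point. The pads swing forward as they close: fully open they stand 13 mm farther back than shut.
Start: joints at [1.421, 0.385, 0.008, 0, -1.194, -0.259], TCP at [248.41, 573.492, 404.712] pointing down, gripper open.
Joint ranges: [-3.14, 3.14], [-1.21, 2.06], [-1.07, 1.41], [-3.16, 2.05], [-2.99, -0.16], [-3.1, 3.1]. Speed limits (rad/s): [2.79, 2.79, 3.14, 3.14, 3.14, 3.14].

INTERFACE

Orientations are given as a unit quaternion [x, y, z, w].
In Python, from bench import read_state, get_image, job_done, recognise, place_of, grip_point_offset gives the robot as it stands. The module is installed in compiled form; this text tells all that it offers.
- The arm moves only by the tool carry_out, never from a script. Its arguments are lists of equal length, an entry for each row: "slide": the shift along the tool's x, y, z in m, a list of three; "roll": the turn about the tool's z in degrees; "claw": the finger opening in m, from 0 to 0.0854. A call has 1 to 8 rows; each row is the pose to reach, as a shift and turn from the pose commanded when the call began, along the tool's axes at that moment; what a row does not reach only later rows make up. A row lasts 1/8 s, in which the tool goes at most 62.5 mm and 10.7 degrees, less where a joint would pass 70% of its speed; a pose out of reach is approached as far as the arm can. A call with a gripper value outside its range is refused whole. The fingers move at their own pace and stop on an object; the grip force is fixed at half the most. Time passes only in rows, so rows that repeat a pose let the fingers close. It gives the time, the measured TCP pose, the force, the opening and the grip force at its end, in the units of the state.
- read_state(): the state, without advancing time (a new reading comes with each control period).
- get_image(name): name is "side" or "top"; returns a dict with "img" (400x640x3 uint8, red, green, blue), "z_map" (400x640 float32, mm along the optical axis (not along the pixel's ray), 0 where there is no reading), "mtx" (3x3 intrinsics, pixels), "world_from_camera" (4x4, takes a point from camera to world coordinates). Camera axes: x right, y up, looking along -z (the intrinsics and any distortion apply to the point x, -y, -z); pixel columns grow to the right and rows downward; lengths in mm; the calibration is good to about 2 mm. A picture is of the moment at which its call begins.
- job_done(): hands the job in; it is judged then, once.
Trained networks look in a picture, given as the dict that the camera call returned (one of the last four; its "shot" number tells which), for a name from the list of things; names that differ only in an ending like _2 or _b are one class to them, and where a whole thing is asked for, a point or a joint stands for the part that bears it (a point fixed in the world has none). Each returns a list of dicts, best first, with "conf" (0 to 1); they miss things now and then, are a little off and sometimes report something else, mostly with a low value. They report only what shows in the picture. A call takes as long as a camera call. They do not tell look-alikes from the thing itself.
- recognise(picture, thing): "at" ([column, row] in pixels, amid what is visible of it).
- place_of(picture, thing): "at" ([column, row] in pixels: a listed point, or the origin of a listed thing).
The state is a dict: "clock": time; "joints": joint angles; "joint_vel": joint speeds; "joint_efforts": joint torques, N m; "position": TCP position; "ee_rot": TCP orientation; "contact_force": force on the tool from outside, world axes, zero at the start; "wrist_torque": the same for the moment, N m; "gripper_width": finger opening in mm; "grasp_force": force on a finger pad.
Only numpy, scipy, OpenCV 4.12 (cv2) and the standard library are available. Lean on these libraries where they do the work, as an engineer would, in place of code of your own. Each camera call takes 0.05 s, during which the arm holds its last target. There are 200 camera calls.

TASK

Put the orange keyed coding plug into the pocket of the grey test dock with its yellow-marked end towards the sliding keeper, and shuffle it about gently until its foot drops into the keyed hole and the plug is fully home; then slide the blue-knobbed keeper shut over its flange and let go. The seat breaks if the plug is pressed hard on it, so use only light force, and leave the relay, the tape roll and the flux bottle where they are.

Things in the scene. Friction and masses are not known exactly. Their poses are not given: they have to be found in the camera images.
- plug: Loose coding plug, about 0.12 kg, 66 x 40 x 62 mm, standing upright on its foot. Origin: centre of the foot's underside, z up, x towards the end marked with a yellow stripe. Black foot z 0 to 8 mm: block x -14 to +6, y -9 to +9, with a narrow key x +6 to +14, y -4 to +4 mm. Orange flange 66 x 40 mm, z 8 to 20, its underside flat. Grey grip post on top.
- plug_grip (a point): Centre of the plug's grey grip post, 18 (x) by 22 (y) mm, plug z 20 to 62 mm; this point is at plug z = 41 mm. Take the plug here. Axes as the plug's.
- dock: Grey test dock, fixed to the bench. Origin: under the pocket's centre at bench height, z up, x from the pocket towards the keeper. Base x -60 to 126, y -60 to 60 mm. Pocket 84 (x) by 58 (y) mm inside, walls 10 mm thick, tops at z = 30 mm, so the plug's flange has 9 mm of play all round. The seat in it breaks if the plug presses on the dock with more than 40 N.
- pocket (a point): Centre of the pocket floor, dock z = 18 mm: a black seat plate with a hole shaped like the plug's foot, 1.5 mm larger all round, key towards dock +x. The stiff plate is set differently each time: the hole's centre is at least 2 mm off this point, by up to 7 mm in x and in y, not measured: feel for it. Plug origin at dock z = 18 mm, foot on the plate; 10 mm fully home (flange flat on the plate).
- keeper (a joint): Keeper slide, m: 0 open (starts at 0 to 0.004), 0.0325 shut, moves along dock -x, 1.5 N friction, stays where left. Steel tongue 24 mm wide, 6 mm thick, underside 2.5 mm above the flange of a seated plug, running between rails with tops at dock z = 38 mm. Its tip is at dock x = 52 mm open, 19.5 mm shut, over the flange; a plug not fully home blocks it.
- keeper_knob (a point): Centre of the top of the keeper's blue knob, 20 (x) by 14 (y) by 30 mm tall, standing on the tongue: dock z 38.5 to 68.5 mm. Axes as the dock's. At dock x = 92 mm open, 59.5 mm shut. Pinch or push it.
- relay_a: Bystander: black relay, 16 x 34 x 24 mm. Origin under its centre.
- tape_blue: Bystander: roll of blue tape lying flat, 66 mm wide, 19 mm high. Origin under its centre.
- flux_bottle: Bystander: small bottle with a red nozzle, 32 mm wide, 81 mm high, upright. Origin under its centre.
Mind the look-alikes: they are no part of the job. Leave any pink look-alike of the plug alone.

How it is judged (in metres and radians):
On the way:
1. the plug is fully home in the dock's keyed hole while the keeper is still open (z of plug in the frame of dock below 0.0125 m and horizontal distance between plug and dock below 0.014 m and angle between plug's own z axis and vertical below 0.08 rad and angle between the x axis of plug and the x axis of dock, either way round below 0.2 rad and value of joint keeper below 0.012 m), for 0.3 s.
At the end, for the whole second after the job is handed in: The plug sits in the dock's keyed hole, at rest, its origin no more than 2.5 mm above the fully-home height, within 14 mm of the pocket's centre, tilted less than 0.08 rad and aligned with the dock within 0.2 rad, and the keeper is shut to at least 28 of its 32.5 mm (z of plug in the frame of dock below 0.0125 m and horizontal distance between plug and dock below 0.014 m and angle between plug's own z axis and vertical below 0.08 rad and angle between the x axis of plug and the x axis of dock, either way round below 0.2 rad and value of joint keeper above 0.028 m and linear speed of plug below 0.02 m/s); the robot touches nothing.
It fails at once if the plug presses on the dock with more than 40 N (contact force between plug and dock above 40 N).
It fails at once if the relay is moved more than 20 mm (distance of relay_a from where it was at the start of the episode above 0.02 m).
It fails at once if the tape roll is moved more than 20 mm (distance of tape_blue from where it was at the start of the episode above 0.02 m).
It fails at once if the flux bottle is moved more than 20 mm (distance of flux_bottle from where it was at the start of the episode above 0.02 m).
It also fails if it takes over 72 s, if anything falls off the work surface, if the arm or the gripper's body presses on something with over 40 N, if the wrist force passes 120 N, or if a joint passes its speed limit or range.

## Working session

There is one attempt and no reset: what is moved stays moved. The work goes in short steps, Python scripts to look and compute and a tool call to move; the robot and the scene stay as the last step left them, time stands still between calls to the robot, and variables do not carry over. Pictures are saved under pics/ and viewed, at most 10 in all, crops included, and the job is handed in when it is done.

Besides the shell and the picture viewer there is one more tool, called in YAML: its name, and indented under it one key for each argument. carry_out: Moves the arm, as the interface text tells. Its arguments: {"type":"object","properties":{"slide":{"type":"array"},"roll":{"type":"array"},"claw":{"type":"array"}},"required":["slide","roll","claw"]}

```bash
mkdir -p pics; cat > h.py <<'E'
import numpy as np, cv2
from bench import *
def world(p,u,v,depth=None,z=None):
    K=np.array(p["mtx"]);T=np.array(p["world_from_camera"])
    r=np.array([(u-K[0,2])/K[0,0],-(v-K[1,2])/K[1,1],-1.])
    if z is not None:
        d=T[:3,:3]@r; s=(z-T[2,3])/d[2]; return T[:3,3]+s*d
    if depth is None: depth=p["z_map"][int(round(v)),int(round(u))]
    return T[:3,:3]@(r*depth)+T[:3,3]
def cloud(p):
    K=np.array(p["mtx"]);T=np.array(p["world_from_camera"])
    v,u=np.mgrid[0:400,0:640];d=p["z_map"]
    P=np.stack([(u-K[0,2])/K[0,0]*d,-(v-K[1,2])/K[1,1]*d,-d],-1)
    return P@T[:3,:3].T+T[:3,3]
def save(p,n): cv2.imwrite("pics/"+n+".png",cv2.cvtColor(p["img"],cv2.COLOR_RGB2BGR))
E
python3 - <<'E'
from h import *
s=read_state(); print(s, grip_point_offset if not callable(grip_point_offset) else grip_point_offset())
for n in("top","side"):
    p=get_image(n); save(p,n+"0"); print(n,p["mtx"],np.array(p["world_from_camera"]).round(3).tolist(),[k for k in p])
    for t in ("plug","plug_grip","dock","pocket","keeper_knob","relay_a","tape_blue","flux_bottle"):
        for r in place_of(p,t)[:3]:
            u,v=r["at"]; print(t,round(r["conf"],2),[round(u),round(v)],world(p,min(u,639),min(v,399)).round(0))
E
```

```text
{'clock': 0.0, 'joints': array([ 1.42057012e+00,  3.85575748e-01,  6.61428916e-03, -4.81989346e-04,
       -1.19397703e+00, -2.58587626e-01]), 'joint_vel': array([-0.00066656, -0.00014311,  0.00023749,  0.00028739,  0.00143669,
       -0.00024392]), 'joint_efforts': array([-3.10170662e-04, -3.92297244e+01,  1.88399220e+01,  4.18604851e+00,
       -4.63473931e-03,  7.07618412e-06]), 'position': array([248.34577732, 573.32232101, 403.60757967]), 'ee_rot': array([ 9.79162906e-01, -2.03073403e-01, -1.65659092e-04,  1.08163912e-03]), 'contact_force': array([-0.19905031, -0.39096052, -0.42404247]), 'wrist_torque': array([-0.0032972 , -0.03754599, -0.0236398 ]), 'grasp_force': 0.0, 'gripper_width': 85.34222491799606} 154.70000000000002
top [[403.9057092    0.         317.08527062]
 [  0.         403.9057092  201.74836962]
 [  0.           0.           1.        ]] [[0.018, 0.99, -0.143, 393.931], [-1.0, 0.015, -0.022, -95.785], [-0.019, 0.143, 0.989, 1136.899], [0.0, 0.0, 0.0, 1.0]] ['img', 'z_map', 'mtx', 'world_from_camera', 'shot']
plug 0.92 [404, 231] [ 474. -302.   64.]
plug 0.76 [365,
[... 403 characters left out ...]
    1.        ]] [[-1.0, -0.009, 0.02, 546.804], [0.022, -0.506, 0.862, 759.693], [0.002, 0.862, 0.506, 568.223], [0.0, 0.0, 0.0, 1.0]] ['img', 'z_map', 'mtx', 'world_from_camera', 'shot']
plug 0.7 [342, 174] [ 482. -278.   12.]
plug 0.54 [348, 192] [ 472. -178.   12.]
plug_grip 0.86 [343, 159] [ 481. -288.   54.]
plug_grip 0.8 [346, 179] [ 479. -188.   45.]
plug_grip 0.17 [291, 160] [ 629. -356.   18.]
dock 0.92 [335, 241] [514.  40.  21.]
pocket 0.77 [336, 228] [509. -11.  17.]
pocket 0.65 [385, 288] [426. 177.  13.]
keeper_knob 0.62 [294, 216] [608. -87.   0.]
relay_a 0.74 [387, 288] [422. 176.  13.]
relay_a 0.63 [291, 164] [ 630. -356.    3.]
tape_blue 0.89 [266, 190] [ 685. -187.   13.]
```

```bash
python3 - <<'E'
from h import *
a=cv2.imread("pics/top0.png")[130:290,210:450]; b=cv2.imread("pics/side0.png")[120:320,230:470]
cv2.imwrite("pics/c1.png",cv2.resize(a,None,fx=3.3,fy=3.3,interpolation=cv2.INTER_CUBIC))
cv2.imwrite("pics/c2.png",cv2.resize(b,None,fx=3,fy=3,interpolation=cv2.INTER_CUBIC))
E
```

```text
(no output)
```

View pics/c1.png

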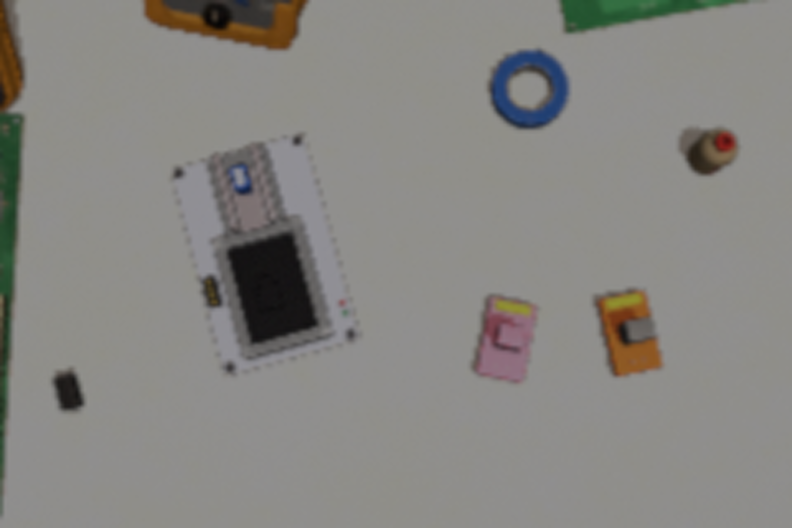

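View pics/c2.png

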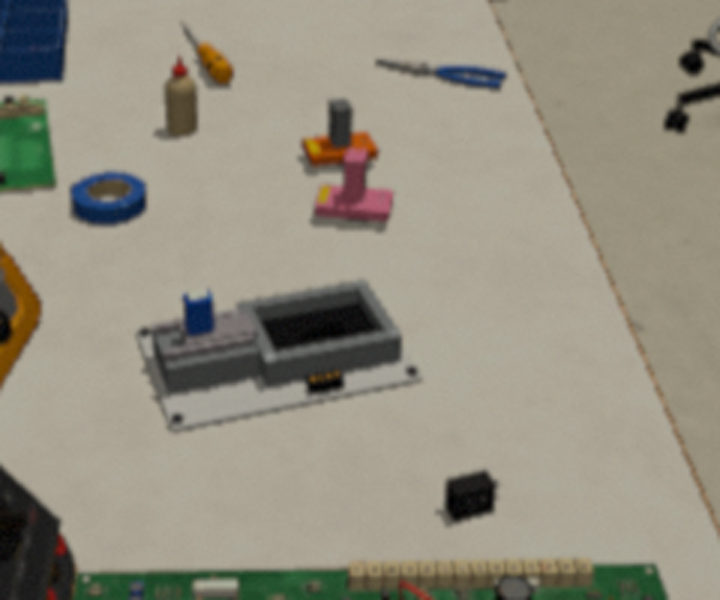

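The top crop shows the orange plug at top-image (404,231) with its yellow stripe pointing away from the robot. The pink look-alike is at (365,232). The dock pocket is near (291,217) and the blue knob near (283,184). The orange one fits the description, so I choose it. There is a faint hole outline around (291,218). Next I measure the poses.

```bash
cat >> h.py <<'E'
def maskpts(p,m,z):
    v,u=np.nonzero(m); return np.array([world(p,a,b,z=z)[:2] for a,b in zip(u,v)],np.float32)
def rect(P): 
    c,s,a=cv2.minAreaRect(P.astype(np.float32)); return np.round(c,1),np.round(s,1),round(a,1)
E
python3 - <<'E'
from h import *
p=get_image("top"); I=p["img"].astype(int); C=cloud(p); hsv=cv2.cvtColor(p["img"],cv2.COLOR_RGB2HSV)
def win(m,u0,u1,v0,v1):
    o=np.zeros_like(m);o[v0:v1,u0:u1]=m[v0:v1,u0:u1];return o
H,S,V=[hsv[...,i] for i in range(3)]
o=win((S>140)&(H<40),385,415,212,250)
P=maskpts(p,o,20);print("plug flange",rect(P),P.mean(0),o.sum())
y=win((S>140)&(H>22)&(H<40),385,415,212,250);print("yellow",maskpts(p,y,20).mean(0),y.sum())
g=win((S<60)&(C[...,2]>45),385,415,212,250);print("post top",maskpts(p,g,62).mean(0),rect(maskpts(p,g,62)),g.sum(), C[...,2][g].max())
b=win((S>140)&(H>95)&(H<130),270,300,170,200);print("knob blue",maskpts(p,b,68.5).mean(0),rect(maskpts(p,b,68.5)),b.sum())
k=win((V<60),270,320,195,240); k=cv2.morphologyEx(k.astype(np.uint8),cv2.MORPH_OPEN,np.ones((3,3))).astype(bool)
n,l,st,ce=cv2.connectedComponentsWithStats(k.astype(np.uint8)); i=1+st[1:,4].argmax(); k=l==i
P=maskpts(p,k,18);print("pocket",rect(P),P.mean(0),k.sum())
w=win((abs(C[...,2]-30)<5),255,330,190,250);P=C[w][:,:2];print("walls",w.sum(),rect(P),np.median(C[...,2][k]))
base=win((V>130)&(S<40),240,340,160,260)
for nm,X in(("flux",win((S>60),405,440,165,185)),): print(nm,C[X].mean(0) if X.any() else 0)
q=p["img"][190:245,265:325]; q=cv2.resize(q,None,fx=10,fy=10,interpolation=cv2.INTER_CUBIC).astype(float)
cv2.imwrite("pics/pk.png",np.clip((q[...,::-1]-10)*5,0,255).astype(np.uint8))
E
```

```text
plug flange (array([ 478.8, -301.5]), array([63.4, 38.2]), 12.2) [ 477.7728  -300.03864] 256
yellow [ 505.8178  -297.46506] 31
post top [ 478.0947  -300.71484] (array([ 468.1, -279.7]), array([34.8, 94.2]), 40.3) 59 1136.8993656162174
knob blue [588.3629   18.64217] (array([588.1,  18.6]), array([2.5, 8.4]), 27.9) 5
pocket (array([512.4,  -1.8]), array([83.2, 57.1]), 16.6) [512.1771     -1.8748268] 609
walls 476 (array([5.273e+02, 4.000e-01]), array([135.3,  77.9]), 16.3) 18.10098946648327
flux [ 626.74864516 -364.94231653   58.65235462]
```

View pics/pk.png

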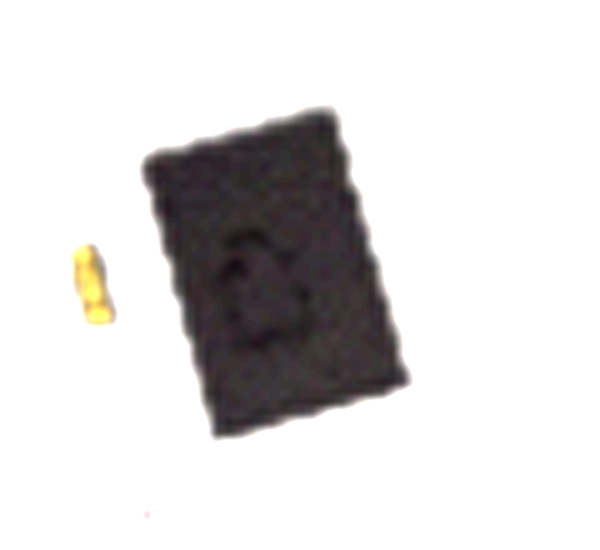

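The picture shows the hole outline. The pocket centre is at crop (276,271), and the hole centre about (264,286), which is roughly dock (-3.4, +4.5) mm. I'll use that as a starting point and feel for the rest. The orange plug is at (478.5,-301) with yaw about 12°. The dock is at (512.3,-1.9) with yaw about 16.3°. Now I move over the plug.

carry_out:
  slide:
    - [0.035, 0.0445, 0]
    - [0.07, 0.089, 0]
    - [0.105, 0.1335, 0]
    - [0.14, 0.178, 0]
    - [0.175, 0.2225, 0]
    - [0.21, 0.267, 0]
    - [0.245, 0.3115, 0]
    - [0.28, 0.356, 0]
  roll: [-5, -10, -15, -20, -25, -30, -35, -35.6]
  claw: [0.085, 0.085, 0.085, 0.085, 0.085, 0.085, 0.085, 0.085]

```text
clock: 1.95
position: [363.8, 133.7, 405.2]
ee_rot: [0.994, 0.107, 0.001, -0.0]
contact_force: [-0.6, -0.1, 0.5]
gripper_width: 85.0
grasp_force: 0.0
```

```bash
cat >> h.py <<'E'
from scipy.spatial.transform import Rotation as Ro
D=np.array([512.3,-1.9]); YAW=16.3
def dock(x,y): 
    a=np.radians(YAW); return D+np.array([x*np.cos(a)-y*np.sin(a),x*np.sin(a)+y*np.cos(a)])
def go(x,y,gz,yaw):
    "slide/roll needed to bring grasp point to x,y,gz with tool x at yaw"
    s=read_state(); R=Ro.from_quat(s["ee_rot"]); M=R.as_matrix()
    d=np.array([x,y,gz+grip_point_offset])-s["position"]
    cy=np.degrees(np.arctan2(M[1,0],M[0,0])); print("pos",s["position"].round(1),"yaw",round(cy,2),"tilt",np.degrees(np.arccos(-M[2,2])).round(2),"F",s["contact_force"].round(2),"w",round(s["gripper_width"],1),"t",s["clock"],"q6",s["joints"][5].round(2))
    print("slide mm",(M.T@d).round(1),"roll",round(-(yaw-cy),2))
E
python3 -c "
from h import *
go(478.5,-301,100,12.2)"
```

```text
pos [363.8 133.7 405.2] yaw 12.27 tilt 0.09 F [-0.59 -0.13  0.53] w 85.0 t 1.95 q6 1.01
slide mm [ 19.5 449.3 150.3] roll 0.07
```

carry_out:
  slide:
    - [0.0025, 0.0562, 0.015]
    - [0.005, 0.1124, 0.03]
    - [0.0075, 0.1686, 0.05]
    - [0.01, 0.2247, 0.07]
    - [0.0125, 0.281, 0.09]
    - [0.015, 0.337, 0.11]
    - [0.0175, 0.393, 0.13]
    - [0.0195, 0.4493, 0.13]
  roll: [0, 0, 0, 0, 0, 0, 0, 0]
  claw: [0.085, 0.085, 0.085, 0.06, 0.06, 0.06, 0.06, 0.06]

```text
clock: 2.95
position: [477.5, -301.4, 272.9]
ee_rot: [0.994, 0.106, -0.002, -0.001]
contact_force: [1.5, -0.0, 0.3]
gripper_width: 59.9
grasp_force: 0.0
```

```bash
python3 - <<'E'
from h import *
go(478.5,-301,43,12.2)
p=get_image("side"); C=cloud(p)
q=p["img"][110:200,290:410]; cv2.imwrite("pics/s1.png",cv2.resize(q[...,::-1],None,fx=6,fy=6,interpolation=cv2.INTER_CUBIC))
hsv=cv2.cvtColor(p["img"],cv2.COLOR_RGB2HSV);H,S=hsv[...,0],hsv[...,1]
m=np.zeros(H.shape,bool);m[150:182,320:372]=True
m&=(S>140)&(H<40)&(abs(C[...,2]-20)<5); P=maskpts(p,m,20); print(m.sum(),rect(P),P.mean(0))
go(478.5,-301,43,12.2)
E
```

```text
pos [ 477.5 -301.4  272.9] yaw 12.16 tilt 0.2 F [ 1.53 -0.01  0.29] w 59.9 t 2.95 q6 2.06
slide mm [ 1.3 -0.  75.2] roll -0.04
118 (array([ 480. , -295.5]), array([65.8, 44.2]), 12.2) [ 480.5009 -294.1825]
pos [ 479.6 -306.5  273.8] yaw 12.01 tilt 0.18 F [ 4.67 -4.64  2.3 ] w 60.1 t 3.0 q6 2.06
slide mm [ 0.  -5.9 76.1] roll -0.19
```

View pics/s1.png

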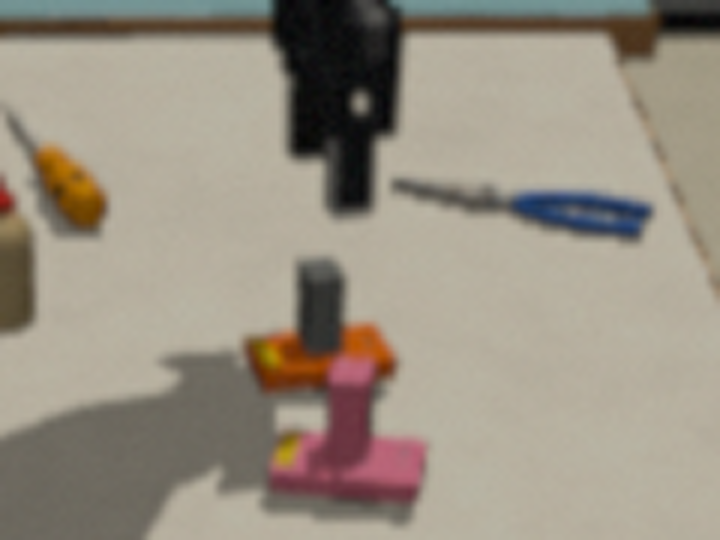

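The side view shows the open gripper above the orange plug's post at about (343,162). The pink plug stands in front at (348,182). The small lateral offset fits the near finger's tilted position, so I descend and grip.

carry_out:
  slide:
    - [0.001, 0, 0.02]
    - [0.001, 0, 0.045]
    - [0.001, 0, 0.065]
    - [0.001, 0, 0.075]
    - [0.001, 0, 0.075]
    - [0.001, 0, 0.075]
    - [0.001, 0, 0.075]
    - [0.001, 0, 0.075]
  roll: [0, 0, 0, 0, 0, 0, 0, 0]
  claw: [0.06, 0.06, 0.06, 0.06, 0.06, 0.03, 0.01, 0]

```text
clock: 4.0
position: [479.1, -299.5, 200.8]
ee_rot: [0.994, 0.106, 0.001, 0.001]
contact_force: [0.5, -0.2, 3.5]
gripper_width: 21.3
grasp_force: 59.3
```

carry_out:
  slide:
    - [0, 0, 0]
    - [0, 0, 0]
  roll: [0, 0]
  claw: [0, 0]

```text
clock: 4.25
position: [479.2, -299.5, 200.8]
ee_rot: [0.994, 0.106, 0.001, 0.001]
contact_force: [-0.5, 0.6, 6.2]
gripper_width: 21.1
grasp_force: 59.3
```

```bash
python3 - <<'E'
from h import *
go(478.5,-301,42,12.2)
print(read_state())
go(*dock(-3.4,4.5),130,YAW)
E
```

```text
pos [ 479.2 -299.5  200.8] yaw 12.21 tilt 0.13 F [-0.47  0.6   6.21] w 21.1 t 4.25 q6 2.06
slide mm [-1.   1.4  4.1] roll 0.01
{'clock': 4.25, 'joints': array([-2.71767496e-01,  5.11577229e-01, -3.79671630e-01,  5.29923342e-04,
       -6.77308824e-01,  2.05519204e+00]), 'joint_vel': array([ 1.81283310e-04, -5.66742214e-04, -1.49489569e-03,  9.08485677e-05,
       -8.58817169e-04,  5.88747078e-04]), 'joint_efforts': array([-2.79808016e-01, -3.61601865e+01,  1.13795391e+01,  2.41204061e+00,
        9.46496730e-02,  5.15424355e-03]), 'position': array([ 479.17088176, -299.45796722,  200.83117846]), 'ee_rot': array([9.94331428e-01, 1.06319002e-01, 9.78887839e-04, 5.67722628e-04]), 'contact_force': array([-0.46778036,  0.60341228,  6.20755181]), 'wrist_torque': array([ 0.26111088, -0.03098429, -0.02551754]), 'grasp_force': 59.332560896873474, 'gripper_width': 21.058132400217815}
pos [ 479.2 -299.5  200.8] yaw 12.21 tilt 0.13 F [-0.47  0.6   6.21] w 21.1 t 4.25 q6 2.06
slide mm [  91.7 -288.   -84.1] roll -4.09
```

carry_out:
  slide:
    - [0, 0, -0.04]
    - [0, 0, -0.084]
    - [0.015, -0.048, -0.084]
    - [0.03, -0.096, -0.084]
    - [0.046, -0.144, -0.084]
    - [0.061, -0.192, -0.084]
    - [0.077, -0.24, -0.084]
    - [0.0917, -0.288, -0.084]
  roll: [0, 0, 0, -1, -2, -3, -4, -4.1]
  claw: [0, 0, 0, 0, 0, 0, 0, 0]

```text
clock: 5.25
position: [507.0, 3.1, 283.2]
ee_rot: [0.99, 0.141, -0.001, -0.0]
contact_force: [2.2, -0.4, -0.9]
gripper_width: 21.0
grasp_force: 59.1
```

carry_out:
  slide:
    - [0, 0, 0]
    - [0, 0, 0]
  roll: [0, 0]
  claw: [0, 0]

```text
clock: 5.5
position: [507.0, 1.5, 283.1]
ee_rot: [0.99, 0.142, -0.001, 0.0]
contact_force: [-0.6, -0.1, -1.4]
gripper_width: 20.9
grasp_force: 59.3
```

```bash
python3 - <<'E'
from h import *
go(*dock(-3.4,4.5),80,YAW)
p=get_image("top"); q=get_image("side")
a=p["img"][150:260,240:340]; b=q["img"][170:280,280:400]
a=cv2.resize(a,(400,440),interpolation=cv2.INTER_CUBIC); b=cv2.resize(b,(400,367),interpolation=cv2.INTER_CUBIC)
c=np.zeros((440,800,3),np.uint8); c[:,:400]=a; c[:367,400:]=b
cv2.imwrite("pics/d1.png",np.clip(c[...,::-1].astype(float)*1.5,0,255))
for pic,n in((p,"top"),(q,"side")):
    hsv=cv2.cvtColor(pic["img"],cv2.COLOR_RGB2HSV); m=(hsv[...,1]>140)&(hsv[...,0]<22);m[:,:260]=0;m[:,400:]=0;m[:170]=0;m[280:]=0
    zt=read_state()["position"][2]-200.8+20
    k,l,st,ce=cv2.connectedComponentsWithStats(m.astype(np.uint8)); i=1+st[1:,4].argmax()
    P=maskpts(pic,l==i,zt);print(n,st[i],rect(P),P.mean(0))
E
```

```text
pos [507.    1.5 283.1] yaw 16.29 tilt 0.1 F [-0.56 -0.11 -1.44] w 20.9 t 5.5 q6 1.53
slide mm [ 0.8  0.3 48.4] roll -0.01
top [283 217  17  14 130] (array([484.8,  -6.1]), array([27. , 40.6]), 19.7) [483.5843    -8.577544]
side [323 192  33  18 309] (array([504.5,   8.8]), array([69.5, 52.3]), 19.0) [503.60184   13.295508][ WARN:0@0.823] global loadsave.cpp:1063 imwrite_ Unsupported depth image for selected encoder is fallbacked to CV_8U.
```

View pics/d1.png

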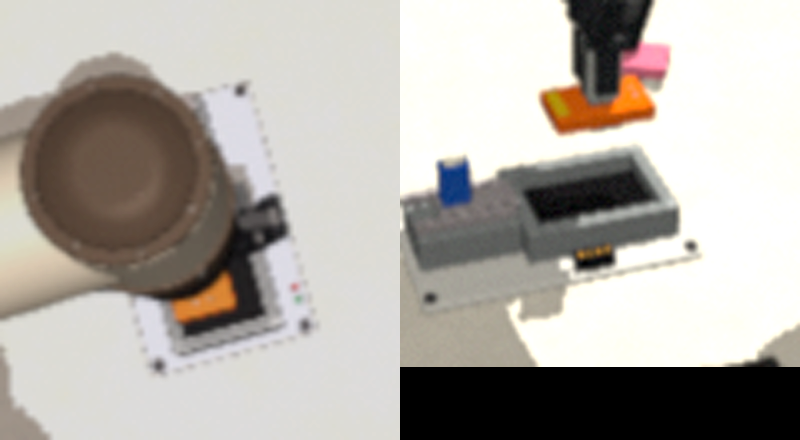

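The plug is held upright with its yellow end towards the keeper. I descend to the seat plate.

carry_out:
  slide:
    - [0.001, 0, 0.02]
    - [0.002, 0, 0.04]
    - [0.002, 0, 0.055]
    - [0.002, 0, 0.06]
    - [0.002, 0, 0.062]
    - [0.002, 0, 0.062]
  roll: [0, 0, 0, 0, 0, 0]
  claw: [0, 0, 0, 0, 0, 0]

```text
clock: 6.35
position: [509.6, 2.1, 222.1]
ee_rot: [0.99, 0.142, 0.0, -0.0]
contact_force: [-0.0, -0.7, -0.3]
gripper_width: 20.8
grasp_force: 59.4
```

carry_out:
  slide:
    - [0, 0, 0.001]
    - [0, 0, 0.002]
    - [0, 0, 0.003]
    - [0, 0, 0.004]
    - [0, 0, 0.004]
  roll: [0, 0, 0, 0, 0]
  claw: [0, 0, 0, 0, 0]

```text
clock: 6.98
position: [509.4, 2.1, 217.6]
ee_rot: [0.99, 0.142, -0.0, 0.0]
contact_force: [-0.8, -0.9, -1.1]
gripper_width: 21.3
grasp_force: 59.4
```

carry_out:
  slide:
    - [0, 0, 0.001]
    - [0, 0, 0.002]
    - [0, 0, 0.003]
    - [0, 0, 0.003]
  roll: [0, 0, 0, 0]
  claw: [0, 0, 0, 0]

```text
clock: 7.48
position: [509.4, 2.1, 214.6]
ee_rot: [0.99, 0.142, -0.0, 0.0]
contact_force: [0.3, 0.3, -2.3]
gripper_width: 21.4
grasp_force: 59.4
```

carry_out:
  slide:
    - [0, 0, 0.001]
    - [0, 0, 0.002]
    - [0, 0, 0.003]
    - [0, 0, 0.003]
  roll: [0, 0, 0, 0]
  claw: [0, 0, 0, 0]

```text
clock: 7.98
position: [509.4, 2.1, 211.6]
ee_rot: [0.99, 0.142, -0.0, 0.0]
contact_force: [0.1, 0.4, -1.4]
gripper_width: 20.9
grasp_force: 59.4
```

carry_out:
  slide:
    - [0, 0, 0.001]
    - [0, 0, 0.002]
    - [0, 0, 0.003]
    - [0, 0, 0.003]
  roll: [0, 0, 0, 0]
  claw: [0, 0, 0, 0]

```text
clock: 8.48
position: [509.5, 2.2, 210.7]
ee_rot: [0.99, 0.142, 0.0, 0.0]
contact_force: [-5.0, 0.5, 13.5]
gripper_width: 21.2
grasp_force: 61.6
```

Home height is reached at 210.7, where 210.8 was expected, with light contact. I relieve the pressure, release and lift.

carry_out:
  slide:
    - [0, 0, -0.001]
    - [0, 0, -0.0015]
    - [0, 0, -0.0015]
    - [0, 0, -0.0015]
    - [0, 0, -0.0015]
    - [0, 0, -0.0015]
  roll: [0, 0, 0, 0, 0, 0]
  claw: [0, 0, 0.03, 0.045, 0.05, 0.05]

```text
clock: 9.22
position: [509.5, 2.1, 210.0]
ee_rot: [0.99, 0.142, -0.0, 0.0]
contact_force: [-0.6, -0.1, -0.3]
gripper_width: 49.8
grasp_force: 0.0
```

carry_out:
  slide:
    - [0, 0, -0.02]
    - [0, 0, -0.05]
    - [0, 0, -0.09]
    - [0.03, 0, -0.11]
    - [0.06, 0, -0.11]
    - [0.09, 0.004, -0.11]
    - [0.09, 0.004, -0.11]
  roll: [0, 0, 0, 0, 0, 0, 0]
  claw: [0.05, 0.05, 0.05, 0.05, 0.05, 0.05, 0.05]

```text
clock: 10.1
position: [598.3, 23.8, 319.6]
ee_rot: [0.99, 0.142, 0.0, 0.0]
contact_force: [-0.5, 0.1, 0.2]
gripper_width: 49.9
grasp_force: 0.0
```

```bash
python3 - <<'E'
from h import *
go(*dock(93,0),53,YAW)
q=get_image("side")
for r in place_of(q,"plug")[:3]+place_of(q,"keeper_knob")[:3]: print(r["conf"],r["at"])
C=cloud(q); H,S=[cv2.cvtColor(q["img"],cv2.COLOR_RGB2HSV)[...,i] for i in(0,1)]
w=np.zeros(H.shape,bool);w[180:270,270:400]=True
m=w&(S>140)&(H<22)&(abs(C[...,0]-510)<60)&(C[...,1]>-60); print("orange z",np.percentile(C[m][:,2],[10,50,90]).round(1),C[m].mean(0).round(1),m.sum())
m=w&(S>140)&(H>100)&(H<130); print("knob",C[m].mean(0).round(1),rect(maskpts(q,m,53)))
b=q["img"][170:280,270:400]
cv2.imwrite("pics/e1.png",np.clip(cv2.resize(b[...,::-1],None,fx=6,fy=5,interpolation=cv2.INTER_CUBIC)*1.4,0,255).astype(np.uint8))
E
```

```text
pos [598.3  23.8 319.6] yaw 16.27 tilt 0.01 F [-0.52  0.14  0.2 ] w 49.9 t 10.1 q6 1.54
slide mm [  3.2   0.5 111.9] roll -0.03
0.93 [336.3, 234.0]
0.7 [348.1, 192.8]
0.73 [293.5, 218.1]
orange z [16.8 28.9 31.1] [508.7  15.4  32.5] 306
knob [627.9 -74.4  37.5] (array([631.1, -62.4]), array([ 29. , 226.9]), 20.3)
```

View pics/e1.png

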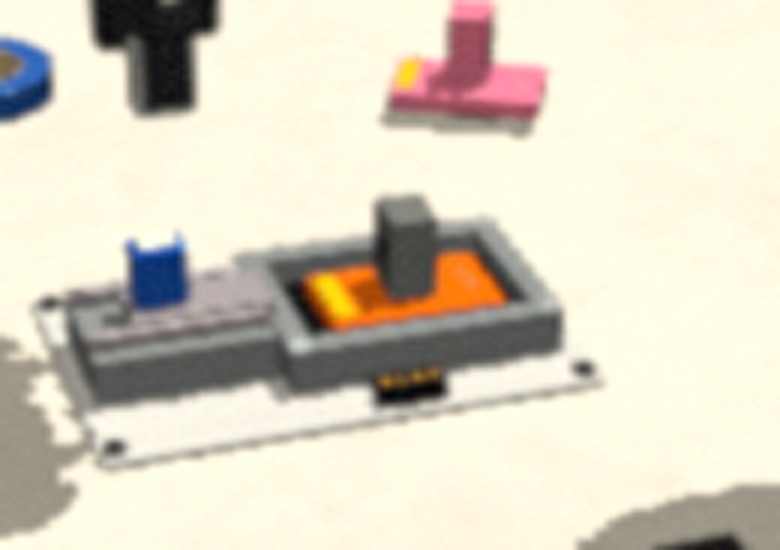

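The plug sits in the pocket with its flange top at about z 29–30, which is fully home. The post is at about (338,220) and the knob at (296,224). I check the knob's position before pinching it.

```bash
python3 - <<'E'
from h import *
q=get_image("side"); C=cloud(q)
hs=cv2.cvtColor(q["img"],cv2.COLOR_RGB2HSV); m=np.zeros(hs.shape[:2],bool); m[216:234,288:304]=1
m&=(hs[...,1]>140)&(hs[...,0]>100)&(hs[...,0]<130)&(C[...,1]>0)
print(m.sum(),np.median(C[m],0),C[m].min(0),C[m].max(0)); print("expected centre",dock(92,0),dock(92,7),dock(90,0))
print(world(q,293.5,218.1,z=68.5))
go(*dock(91,0),53,YAW)
E
```

```text
83 [596.72716881  30.44034851  55.10836611] [588.25529046  26.64328703  40.91756469] [605.20939753  33.90656378  68.85478307]
expected centre [600.60208686  23.92133722] [598.6374199   30.63997426] [598.68247628  23.3600038 ]
[601.47572074  23.35701909  68.5       ]
pos [596.2  23.3 320. ] yaw 16.27 tilt 0.06 F [-0.69  0.25 -0.06] w 50.0 t 10.3 q6 1.54
slide mm [  3.5   0.6 112.3] roll -0.03
```

carry_out:
  slide:
    - [0.003, 0, 0.04]
    - [0.003, 0, 0.08]
    - [0.003, 0, 0.1]
    - [0.003, 0, 0.104]
    - [0.003, 0, 0.104]
    - [0.003, 0, 0.104]
    - [0.003, 0, 0.104]
    - [0.003, 0, 0.104]
  roll: [0, 0, 0, 0, 0, 0, 0, 0]
  claw: [0.05, 0.05, 0.05, 0.05, 0.03, 0.012, 0.005, 0.005]

```text
clock: 11.3
position: [600.4, 23.7, 217.8]
ee_rot: [0.99, 0.142, 0.001, 0.0]
contact_force: [1.2, -5.5, 4.5]
gripper_width: 12.7
grasp_force: 61.3
```

carry_out:
  slide:
    - [-0.004, 0, 0]
    - [-0.008, 0, 0]
    - [-0.012, 0, 0]
    - [-0.016, 0, 0]
  roll: [0, 0, 0, 0]
  claw: [0.005, 0.005, 0.005, 0.005]

```text
clock: 11.8
position: [585.7, 19.4, 217.9]
ee_rot: [0.99, 0.142, 0.002, 0.0]
contact_force: [3.9, -5.6, 3.3]
gripper_width: 12.8
grasp_force: 61.2
```

carry_out:
  slide:
    - [-0.004, 0, 0]
    - [-0.008, 0, 0]
    - [-0.012, 0, 0]
    - [-0.0145, 0, 0]
    - [-0.0165, 0, 0]
    - [-0.0165, 0, 0]
  roll: [0, 0, 0, 0, 0, 0]
  claw: [0.005, 0.005, 0.005, 0.005, 0.005, 0.005]

```text
clock: 12.55
position: [570.6, 14.9, 217.9]
ee_rot: [0.99, 0.142, 0.004, 0.0]
contact_force: [5.7, -5.0, 1.0]
gripper_width: 13.2
grasp_force: 60.9
```

carry_out:
  slide:
    - [-0.001, 0, 0]
    - [-0.002, 0, 0]
    - [-0.002, 0, 0]
  roll: [0, 0, 0]
  claw: [0.005, 0.005, 0.005]

```text
clock: 12.92
position: [569.9, 14.8, 218.0]
ee_rot: [0.99, 0.142, 0.006, 0.0]
contact_force: [10.5, -5.0, -1.9]
gripper_width: 12.9
grasp_force: 60.5
```

carry_out:
  slide:
    - [0.001, 0, 0]
    - [0.001, 0, 0]
    - [0.001, 0, 0]
    - [0.001, 0, -0.03]
    - [0.001, 0, -0.08]
    - [0.001, 0, -0.12]
    - [0.05, 0, -0.14]
    - [0.1, 0, -0.14]
  roll: [0, 0, 0, 0, 0, 0, 0, 0]
  claw: [0.005, 0.03, 0.05, 0.05, 0.05, 0.05, 0.05, 0.05]

```text
clock: 13.92
position: [663.4, 43.3, 359.7]
ee_rot: [0.99, 0.142, 0.003, -0.0]
contact_force: [1.3, 0.0, -0.4]
gripper_width: 50.3
grasp_force: 0.0
```

```bash
python3 - <<'E'
from h import *
q=get_image("side"); C=cloud(q)
hs=cv2.cvtColor(q["img"],cv2.COLOR_RGB2HSV); m=np.zeros(hs.shape[:2],bool); m[206:240,288:330]=1
m&=(hs[...,1]>140)&(hs[...,0]>100)&(hs[...,0]<130)&(C[...,1]>0)
print(m.sum(),np.median(C[m],0)); print("expected face shut",dock(59.5,7)); print(read_state())
b=q["img"][170:280,270:400]
cv2.imwrite("pics/f1.png",np.clip(cv2.resize(b[...,::-1],None,fx=6,fy=5,interpolation=cv2.INTER_CUBIC)*1.4,0,255).astype(np.uint8))
E
```

```text
84 [568.84997521  22.09613403  55.4671951 ]
expected face shut [567.44374791  21.51830622]
{'clock': 13.975, 'joints': array([ 3.08320374e-01,  4.92298774e-01,  5.70038424e-02,  1.48276826e-03,
       -1.12928557e+00,  1.54762842e+00]), 'joint_vel': array([ 0.0038895 , -0.02861953, -0.1616058 , -0.03598037,  0.04004844,
       -0.00359961]), 'joint_efforts': array([-9.66541506e-01, -5.75943232e+01,  1.62790471e+01,  3.57535310e+00,
       -1.06332377e+00,  2.79897351e-03]), 'position': array([668.21575867,  44.92798489, 356.47101868]), 'ee_rot': array([9.89803444e-01, 1.42404469e-01, 3.17606479e-03, 1.49310898e-04]), 'contact_force': array([7.68944794, 1.56385798, 0.88189773]), 'wrist_torque': array([ 0.13594431, -1.04447065,  0.01530746]), 'grasp_force': 0.0, 'gripper_width': 50.15190100585546}
```

View pics/f1.png

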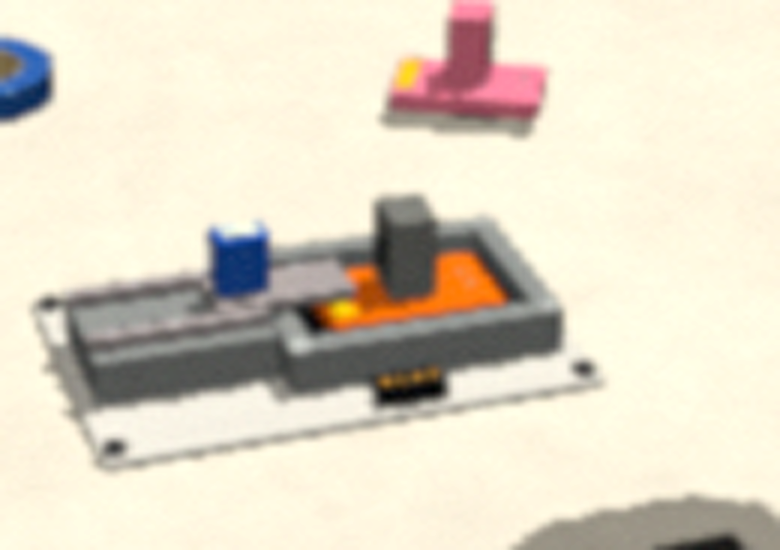

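The picture shows the tongue over the flange, with the knob at about (310,222). The knob ended at a hard stop, with its face within 1.5 mm of the shut position. I let the arm settle and hand in.

carry_out:
  slide:
    - [0, 0, 0]
    - [0, 0, 0]
    - [0, 0, 0]
    - [0, 0, 0]
  roll: [0, 0, 0, 0]
  claw: [0.05, 0.05, 0.05, 0.05]

```text
clock: 14.48
position: [662.1, 42.5, 356.7]
ee_rot: [0.99, 0.142, 0.0, -0.0]
contact_force: [-0.6, 0.3, 0.2]
gripper_width: 50.1
grasp_force: 0.0
```

```bash
python3 -c "
from bench import *
print(job_done())"
```

```text
the job is handed in; nothing more can be done
None
```

The orange plug is fully home in the dock with its yellow end towards the keeper, the keeper is shut over its flange, the arm is clear, and the job was handed in at about 14.5 s; no verdict came back.

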